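Stand the tall bottle in the bottle warmer

ROBOT

A 7-joint arm with a two-finger parallel gripper is mounted at the origin on the work surface. World frame = base frame: x ahead of the robot, y to its left, z up, the work surface at z = 0. Lengths are in m, angles in rad, forces in N, time in s.
With the tool pointing down it reaches from about 0.425 to 0.875 m from the base axis. Payload 4.7 kg.
Tool frame: the origin (TCP) lies at the very end of the fingers, on their centre line; the grasp point (between the pads) lies 19 mm behind it; z points along the fingers, y is the direction in which the jaws open and shut (so a half turn about z gives the same grasp; the last joint's range is limited). The gripper opens to 87 mm and grips with 3 to 60 N. Pads are 19 mm wide; open, the fingers measure 117 mm over their backs; the gripper's body (75 mm by 190 mm) begins 51 mm behind the grasp point.
Start: joints at [-1.313, 0.321, -0.07, 1.45, 0.023, 1.371, -0.057], TCP at [0.157, 0.631, 0.223] pointing down, gripper open.
Joint ranges: [-2.86, 2.86], [-0.3, 2.09], [-1.38, 1.24], [0.06, 2.45], [-1.56, 4.7], [0.09, 2.05], [-2.69, 2.69]. Speed limits (rad/s): [2.57, 2.57, 3.14, 3.14, 3.14, 3.14, 3.14].

INTERFACE

Orientations are given as a rotation vector (axis times angle).
In Python, from plant import readout, imaging, sign_off, spotter gives the robot as it stands. The module is installed in compiled form; this text tells all that it offers.
- The arm moves only by the tool move_arm, never from a script. Its argument "targets" is a list of rows, each a list of 7 numbers: the shift along the world's x, y, z in m, then the turn, a rotation vector about the world's x, y, z in rad, then the opening, from -1 (shut) to 1 (fully open). In form: [[tx, ty, tz, rx, ry, rz, grip], ...]. A call has 1 to 5 rows; each row is the pose to reach, as a shift and turn from the pose commanded when the call began; what a row does not reach only later rows make up. A row lasts 1/8 s, in which the tool goes at most 62.5 mm and 10.7 degrees, less where a joint would pass 70% of its speed; a pose out of reach is approached as far as the arm can. A call with a gripper value outside its range is refused whole. The fingers move at their own pace and stop on an object; "force" is the grip in N (left out, the last holds). Time passes only in rows, so rows that repeat a pose let the fingers close. It gives the time, the measured TCP pose, the force and the opening at its end, in the units of the state.
- readout.get_obs(): the state, without advancing time (a new reading comes with each control period).
- imaging.capture(name): name is "side" or "top"; returns a dict with "frame" (400x640x3 uint8, red, green, blue), "range_z" (400x640 float32, m along the optical axis (not along the pixel's ray), 0 where there is no reading), "mtx" (3x3 intrinsics, pixels), "k1" (the pictures are not rectified: a ray, as slopes to the right and down, at radius r is drawn at 1 + k1 r^2 times it, then the intrinsics apply), "camera_from_world" (4x4, takes a point from world to camera coordinates). Camera axes: x right, y down, z forward; pixel columns grow to the right and rows downward; lengths in m; the calibration is good to about 2 mm. A picture is of the moment at which its call begins.
- sign_off(): hands the job in, once; it reports no verdict.
Trained networks look in the newest picture that a camera, given by its name, has taken for a name from the list of things; names that differ only in an ending like _2 or _b are one class to them, and where a whole thing is asked for, a point or a joint stands for the part that bears it (a point fixed in the world has none). Each returns a list of dicts, best first, with "p" (0 to 1); they miss things now and then, are a little off and sometimes report something else, mostly with a low value. They report only what shows in the picture. A call takes as long as a camera call.
- spotter.recognise(query, camera): "centre" ([row, column] in pixels, amid what is visible of it).
- spotter.spot_point(query, camera): "centre" ([row, column] in pixels: a listed point, or the origin of a listed thing).
The state is a dict: "t": time; "joints": joint angles; "joint_velocities": joint speeds; "joint_efforts": joint torques, N m; "eef_pos": TCP position; "orientation": TCP orientation; "ft_force": force on the tool from outside, world axes, zero at the start; "torque": the same for the moment, N m; "finger_gap": opening from 0.0 (shut) to 1.0 (fully open).
Only numpy, scipy, OpenCV 4.12 (cv2) and the standard library are available. Lean on these libraries where they do the work, as an engineer would, in place of code of your own. Each camera call takes 0.05 s, during which the arm holds its last target.

TASK

The bottle warmer on the lab bench has three metal sleeves, two of them already holding a short bottle. Take the tall slim amber bottle from the bench and stand it upright in the empty sleeve, resting on the sleeve's floor; lower it in gently rather than dropping it, and let go. Leave the two short bottles standing in their sleeves.

Things in the scene. Friction and masses are not known exactly. Their poses are not given: they have to be found in the camera images.
- tall_bottle: The tall slim bottle to move: amber, 44 mm across up to 108 mm, then a white cap 41 mm across up to its top at 130 mm; about 160 g. Stands loose on the bench. Origin: centre of its underside; z up the bottle. Its near neighbours (a like bottle of 72 mm, a pot with a lid) are at most 72 mm tall, axes at least 90 mm away. Other bottles on the bench are much wider.
- sleeve: The empty one of three equal fixed aluminium cups, open on top: 82 mm outside, bore 70 mm, 45 mm tall, floor 5 mm thick. Origin: centre of its underside, on the deck of the white warmer (160 x 350 mm) 60 mm above the bench; z up. The three stand in a straight row along the warmer, 105 mm between centres; the empty one may be any of them.
- bottle_a: A short amber bottle with white cap, 44 mm in diameter, 72 mm tall, standing loose in another sleeve of the warmer, to be left there. Origin: centre of its underside; z is up.
- bottle_b: The second short bottle, just like bottle_a, standing loose in the remaining sleeve, to be left there. Origin: centre of its underside; z is up.

How it is judged:
At the end, for the whole second after the job is handed in: The tall bottle stands at rest in the empty sleeve: its axis within 16 mm of the sleeve's, its underside within about 5 mm of the sleeve's floor, upright within 10 degrees; both short bottles still stand upright (within 10 degrees) in their own sleeves (horizontal distance between tall_bottle and sleeve below 0.016 m and z of tall_bottle in the frame of sleeve between 0.002 and 0.01 m and angle between each of tall_bottle, bottle_a, bottle_b's own z axis and vertical below 0.175 rad and linear speed of tall_bottle below 0.02 m/s and horizontal distance between each of bottle_a, bottle_b and sleeve above 0.07 m); the robot touches nothing.
It fails at once if the tall bottle is dropped into the sleeve (falls into it faster than 0.5 m/s) (horizontal distance between tall_bottle and sleeve below 0.03 m and z of tall_bottle in the frame of sleeve below 0.045 m and linear speed of tall_bottle above 0.5 m/s).
It fails at once if a short bottle is taken or knocked out of its sleeve (moved more than 35 mm) (distance of any of bottle_a, bottle_b from where it was at the start of the episode above 0.035 m).
It also fails if it takes over 42 s, if anything falls off the work surface, if the arm or the gripper's body presses on something with over 40 N, if the wrist force passes 120 N, or if a joint passes its speed limit or range.

## Working session

There is one attempt and no reset: what is moved stays moved. The work goes in short steps, Python scripts to look and compute and a tool call to move; the robot and the scene stay as the last step left them, time stands still between calls to the robot, and variables do not carry over. Pictures are saved under pics/ and viewed, and the job is handed in when it is done.

Besides the shell and the picture viewer there is one more tool, called after "Call:" in YAML: its name, and indented under it one key for each argument. move_arm: Moves the arm, as the interface text tells. Its arguments: {"type":"object","properties":{"targets":{"type":"array","items":{"type":"array","items":{"type":"number"}}},"force":{"type":"number"}},"required":["targets"]}

```bash
mkdir -p pics
cat > h.py <<'E'
import numpy as np, cv2
from plant import readout, imaging, sign_off, spotter
def cap(n):
    return imaging.capture(n)
def world(c):
    K=c["mtx"];h,w=c["range_z"].shape
    v,u=np.mgrid[0:h,0:w].astype(float)
    d=np.stack([(u-K[0,2])/K[0,0],(v-K[1,2])/K[1,1]],-1)
    s=d.copy()
    for _ in range(20): s=d/(1+c["k1"]*(s**2).sum(-1,keepdims=True))
    z=c["range_z"].astype(float)
    P=np.dstack([s[...,0]*z,s[...,1]*z,z,np.ones_like(z)])
    W=P@np.linalg.inv(c["camera_from_world"]).T
    W=W[...,:3]; W[z<=0]=np.nan
    return W
E
python3 - <<'E'
from h import *
print(readout.get_obs())
for n in("side","top"):
    c=cap(n); cv2.imwrite(f"pics/{n}0.png",c["frame"][...,::-1]); W=world(c); np.save(n+"W.npy",W); np.save(n+"F.npy",c["frame"])
    print(n, np.linalg.inv(c["camera_from_world"]).round(3).tolist(), c["k1"])
    for q in("tall_bottle","sleeve","bottle_a"):
        for f in (spotter.recognise,spotter.spot_point):
            for r in f(q,n)[:4]:
                a,b=map(int,r["centre"]); print(q,f.__name__,r["p"],a,b,W[a,b].round(3))
E
```

```text
{'t': 0.0, 'joints': array([-1.31288164,  0.32177679, -0.07009414,  1.45171493,  0.02259671,
        1.37079861, -0.05689093]), 'joint_velocities': array([-0.00088665,  0.00041781, -0.00086096, -0.00114139,  0.00141905,
        0.00103506,  0.00064521]), 'joint_efforts': array([-3.52912475e-04, -4.91286314e+01, -4.04089121e-01, -3.12530923e+01,
       -6.38570962e-02,  4.39431961e-02,  1.77904080e-04]), 'eef_pos': array([0.15681807, 0.63020892, 0.22147156]), 'orientation': array([-3.81942334e-01, -3.11814866e+00,  2.99321256e-03]), 'ft_force': array([ 0.37442957,  0.03670534, -0.36271528]), 'torque': array([-0.06531355,  0.01946832,  0.0083737 ]), 'finger_gap': 0.9988143228853955}
side [[-1.0, 0.017, 0.009, 0.515], [0.005, 0.686, -0.727, 0.856], [-0.019, -0.727, -0.686, 0.88], [0.0, 0.0, 0.0, 1.0]] -0.12849194380465428
tall_bottle call 0.59 300 343 [0.47  0.357 0.113]
tall_bottle call 0.75 321 345 [0.464 0.358 0.038]
tall_bottle call 0.35 122 298 [ 0.564 -0.186  0.134]
sleeve call 0.63 112 293 [ 0.583 -0.323  0.073]
sleeve call 0.83 121 297 [ 0.566 -0.186  0.137]
bottle_a call 0.79 129 302 [ 0.553 -0.158  0.131]
bottle_a call 0.57 154 314 [ 0.522 -0.061  0.124]
bottle_a call 0.75 144 301 [ 0.556 -0.139  0.095]
bottle_a call 0.71 168 311 [ 0.53  -0.034  0.102]
top [[-0.048, -0.973, 0.227, 0.361], [-0.999, 0.048, -0.008, 0.019], [-0.004, -0.227, -0.974, 0.893], [0.0, 0.0, 0.0, 1.0]] -0.0607135216605388
tall_bottle call 0.69 240 172 [0.458 0.315 0.131]
tall_bottle call 0.74 248 181 [0.448 0.32  0.062]
sleeve call 0.81 176 443 [ 0.586 -0.287  0.065]
sleeve call 0.61 181 438 [ 0.574 -0.274  0.065]
bottle_a call 0.84 199 358 [ 0.525 -0.075  0.136]
bottle_a call 0.69 186 405 [ 0.548 -0.177  0.136]
bottle_a call 0.89 203 352 [ 0.521 -0.065  0.116]
```

View pics/side0.png

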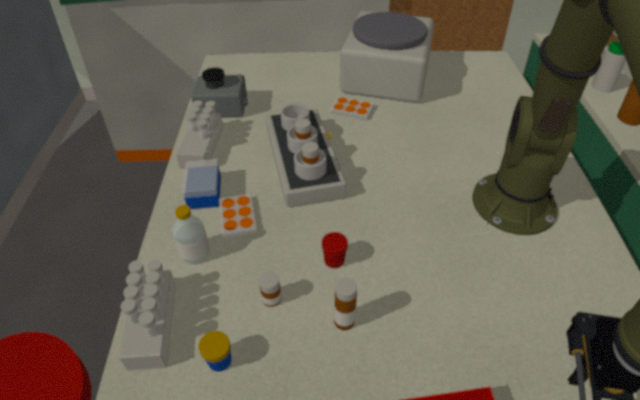

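View pics/top0.png

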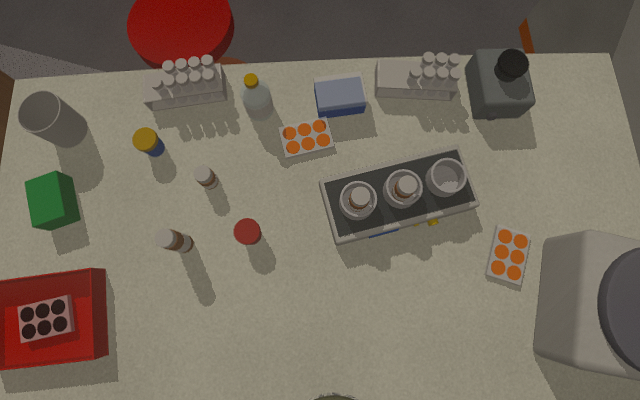

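Run:
```python
import numpy as np
from scipy.optimize import least_squares
def fit(P,r):
    f=lambda c:np.hypot(P[:,0]-c[0],P[:,1]-c[1])-r
    s=least_squares(f,P[:,:2].mean(0),loss='soft_l1',f_scale=.002);return s.x.round(4),np.abs(s.fun).mean().round(4)
for n in("side","top"):
    W=np.load(n+"W.npy").reshape(-1,3);W=W[np.isfinite(W).all(1)]
    def box(c,r,z0,z1):
        return W[(np.hypot(W[:,0]-c[0],W[:,1]-c[1])<r)&(W[:,2]>z0)&(W[:,2]<z1)]
    T=box((.46,.33),.06,.12,.14);print(n,"tall top",len(T),T.mean(0).round(4),((T.min(0)+T.max(0))/2).round(4),np.ptp(T,0).round(3))
    T=box((.46,.33),.045,.02,.10);
    if len(T)>10: print(" tall body",len(T),np.ptp(T,0).round(3))
    for c in((.525,-.075),(.548,-.177),(.575,-.28)):
        S=box(c,.055,.095,.109);print(" rim",c,len(S),((S.min(0)+S.max(0))/2).round(4),np.ptp(S,0).round(3),S[:,2].mean() if len(S) else 0)
        S=box(c,.055,.128,.145)
        if len(S):print(" cap",len(S),((S.min(0)+S.max(0))/2).round(4),np.ptp(S,0).round(3))
```

```text
side tall top 363 [0.4647 0.3395 0.1289] [0.4647 0.3368 0.127 ] [0.04  0.043 0.014]
 tall body 475 [0.044 0.022 0.08 ]
 rim (0.525, -0.075) 290 [ 0.5335 -0.0729  0.102 ] [0.079 0.078 0.014] 0.10149807900953559
 cap 163 [ 0.5328 -0.0765  0.1338] [0.038 0.045 0.011]
 rim (0.548, -0.177) 241 [ 0.5554 -0.1735  0.102 ] [0.079 0.076 0.014] 0.10186208541853264
 cap 139 [ 0.5528 -0.178   0.134 ] [0.037 0.044 0.01 ]
 rim (0.575, -0.28) 211 [ 0.578  -0.2815  0.1014] [0.08  0.085 0.013] 0.10166494328605759
top tall top 298 [0.464  0.3324 0.1298] [0.464  0.3342 0.1276] [0.037 0.04  0.015]
 tall body 245 [0.042 0.028 0.08 ]
 rim (0.525, -0.075) 379 [ 0.5328 -0.0796  0.102 ] [0.081 0.08  0.014] 0.10388012724747596
 cap 296 [ 0.5318 -0.0805  0.1353] [0.039 0.039 0.013]
 rim (0.548, -0.177) 432 [ 0.5552 -0.1831  0.1018] [0.081 0.082 0.014] 0.10344794025813868
 cap 298 [ 0.5518 -0.1826  0.1348] [0.04  0.04  0.013]
 rim (0.575, -0.28) 378 [ 0.5764 -0.2837  0.1018] [0.08  0.08  0.014] 0.10356176727167762
```

The side view shows the tall bottle at about (row 300, col 345), and the empty sleeve is the far one at (115, 293). In the top view they are at (240, 172) and (176, 445). The tall bottle's axis is at about (0.464, 0.336) and the sleeve's at about (0.577, -0.284). I'll grip about 91 mm up the bottle, with the TCP at 72 mm.

Call:
move_arm:
  targets:
    - [0.04, -0.038, 0, 0, 0, 0, 1]
    - [0.08, -0.076, 0, 0, 0, 0, 1]
    - [0.12, -0.114, 0, 0, 0, 0, 1]
    - [0.16, -0.152, 0, 0, 0, 0, 1]
    - [0.2, -0.19, 0, 0, 0, 0, 1]

```text
t: 1.32
eef_pos: [0.3582, 0.4395, 0.2229]
orientation: [0.382, 3.118, 0.001]
ft_force: [0.9, 0.2, -0.5]
finger_gap: 1.002
```

Call:
move_arm:
  targets:
    - [0.04, -0.038, 0, 0, 0, 0, 1]
    - [0.08, -0.078, 0, 0, 0, 0, 1]
    - [0.107, -0.105, 0, 0, 0, 0, 1]
    - [0.107, -0.105, 0, 0, 0, 0, 1]
    - [0.107, -0.105, 0, 0, 0, 0, 1]

```text
t: 1.95
eef_pos: [0.4633, 0.3366, 0.2226]
orientation: [-0.381, -3.118, -0.001]
ft_force: [-0.7, 1.0, -0.3]
finger_gap: 1.0
```

Call:
move_arm:
  targets:
    - [0.0, 0.0, -0.04, 0, 0, 0, 1]
    - [0, 0, -0.08, 0, 0, 0, 1]
    - [0, 0, -0.12, 0, 0, 0, 1]
    - [0, 0, -0.15, 0, 0, 0, 1]
    - [0, 0, -0.15, 0, 0, 0, 1]

```text
t: 2.58
eef_pos: [0.4609, 0.3361, 0.0702]
orientation: [-0.377, -3.115, 0.005]
ft_force: [-0.4, 0.1, 1.0]
finger_gap: 0.999
```

Run:
```python
from h import *
print(readout.get_obs()["eef_pos"],readout.get_obs()["ft_force"])
a=[cap(n)["frame"][...,::-1] for n in("side","top")]
cv2.imwrite("pics/g1.png",np.hstack([cv2.resize(a[0][200:400,220:480],None,fx=1.5,fy=1.5),cv2.resize(a[1][140:340,60:320],None,fx=1.5,fy=1.5)]))
```

```text
[0.46088343 0.33612986 0.07017226] [-0.35541868  0.05908072  0.98957277]
```

View pics/g1.png

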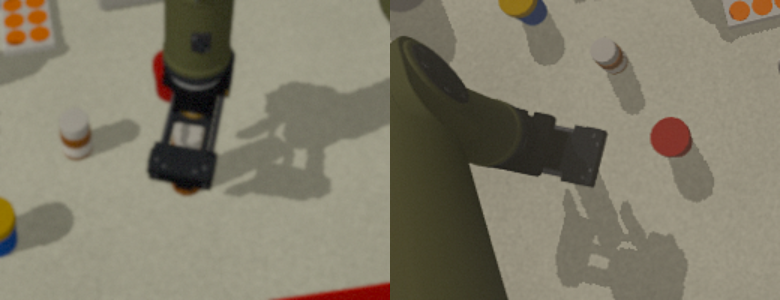

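The crop shows the bottle standing between the open fingers (crop px about 185,140), touching neither. I'll close now.

Call:
move_arm:
  targets:
    - [0.002, 0, 0.001, 0, 0, 0, 0.3]
    - [0.002, 0, 0.001, 0, 0, 0, -0.5]
    - [0.002, 0, 0.001, 0, 0, 0, -1]
    - [0.002, 0, 0.001, 0, 0, 0, -1]
    - [0.002, 0, 0.001, 0, 0, 0, -1]
  force: 20

```text
t: 3.3
eef_pos: [0.4659, 0.3357, 0.0736]
orientation: [0.382, 3.118, -0.0]
ft_force: [0.2, -0.9, 1.6]
finger_gap: 0.519
```

Call:
move_arm:
  targets:
    - [0, 0, 0, 0, 0, 0, -1]
    - [0, 0, 0, 0, 0, 0, -1]
    - [0, 0, 0, 0, 0, 0, -1]

```text
t: 3.68
eef_pos: [0.4659, 0.3356, 0.0736]
orientation: [-0.382, -3.118, 0.0]
ft_force: [-0.1, -0.7, 2.0]
finger_gap: 0.497
```

Call:
move_arm:
  targets:
    - [0, 0, 0.02, 0, 0, 0, -1]
    - [0, 0, 0.05, 0, 0, 0, -1]
    - [0, 0, 0.1, 0, 0, 0, -1]
    - [0, 0, 0.15, 0, 0, 0, -1]
    - [0, 0, 0.2, 0, 0, 0, -1]

```text
t: 4.3
eef_pos: [0.4655, 0.3357, 0.2745]
orientation: [-0.382, -3.118, 0.001]
ft_force: [0.8, 0.5, -3.1]
finger_gap: 0.498
```

Run:
```python
from h import *
o=readout.get_obs();print(o["eef_pos"],o["ft_force"],o["finger_gap"],o["joints"])
a=[cap(n)["frame"][...,::-1] for n in("side","top")]
cv2.imwrite("pics/g2.png",np.hstack([cv2.resize(a[0][200:400,220:480],None,fx=1.5,fy=1.5),cv2.resize(a[1][140:340,60:320],None,fx=1.5,fy=1.5)]))
```

```text
[0.4654694  0.33569538 0.27449014] [ 0.75591864  0.54829817 -3.12449157] 0.4978099961020591 [-0.84890911  0.13691796  0.1987973   1.57350002 -0.02742839  1.4346284
  0.67898933]
```

View pics/g2.png

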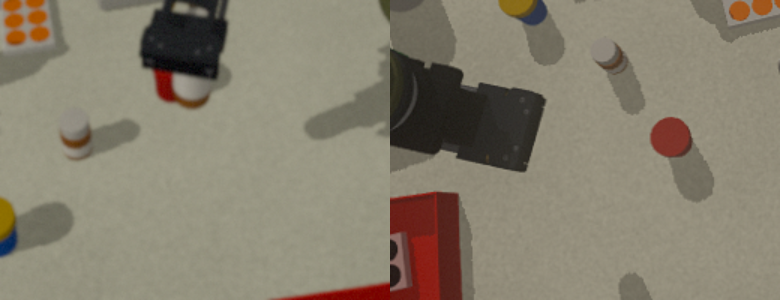

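The bottle is lifted and hanging straight (left crop, about 190,90). I'll carry it over.

Call:
move_arm:
  targets:
    - [0.006, -0.03, 0, 0, 0, 0, -1]
    - [0.015, -0.08, 0, 0, 0, 0, -1]
    - [0.024, -0.13, 0, 0, 0, 0, -1]
    - [0.033, -0.18, 0, 0, 0, 0, -1]
    - [0.042, -0.23, 0, 0, 0, 0, -1]

```text
t: 5.03
eef_pos: [0.5075, 0.1042, 0.2722]
orientation: [-0.381, -3.117, 0.001]
ft_force: [0.6, -1.1, -2.3]
finger_gap: 0.498
```

Call:
move_arm:
  targets:
    - [0.01, -0.05, 0, 0, 0, 0, -1]
    - [0.019, -0.1, 0, 0, 0, 0, -1]
    - [0.028, -0.15, 0, 0, 0, 0, -1]
    - [0.037, -0.2, 0, 0, 0, 0, -1]
    - [0.046, -0.25, 0, 0, 0, 0, -1]

```text
t: 5.65
eef_pos: [0.5536, -0.1454, 0.2723]
orientation: [-0.381, -3.117, -0.001]
ft_force: [0.2, 0.4, -2.8]
finger_gap: 0.497
```

Call:
move_arm:
  targets:
    - [0.009, -0.05, 0, 0, 0, 0, -1]
    - [0.017, -0.095, 0, 0, 0, 0, -1]
    - [0.022, -0.125, 0, 0, 0, 0, -1]
    - [0.024, -0.14, 0, 0, 0, 0, -1]
    - [0.024, -0.14, 0, 0, 0, 0, -1]

```text
t: 6.28
eef_pos: [0.5774, -0.2846, 0.2726]
orientation: [-0.384, -3.116, -0.0]
ft_force: [0.7, 0.5, -1.6]
finger_gap: 0.504
```

Run:
```python
from h import *
o=readout.get_obs();print(o["eef_pos"],o["ft_force"],o["finger_gap"],o["joints"])
for n in("side","top"):
    c=cap(n);W=world(c).reshape(-1,3);F=c["frame"].reshape(-1,3)
    m=(np.hypot(W[:,0]-.577,W[:,1]+.284)<.06)&(W[:,2]>.15)&(W[:,2]<.245)
    S=W[m];print(n,len(S))
    for z in(.2,.21,.22,.23,.24):
        q=S[abs(S[:,2]-z)<.005]
        if len(q)>3:print(z,len(q),q.min(0).round(4),q.max(0).round(4))
    print(W[m].min(0) if m.any() else 0)
    m=(np.hypot(W[:,0]-.577,W[:,1]+.284)<.055)&(W[:,2]>.095)&(W[:,2]<.112);S=W[m];
    if len(S):print("rim",len(S),S.min(0).round(4),S.max(0).round(4))
    cv2.imwrite(f"pics/p1{n}.png",c["frame"][...,::-1])
a=cv2.imread("pics/p1side.png")[50:220,220:420];b=cv2.imread("pics/p1top.png")[110:280,310:510]
cv2.imwrite("pics/p1.png",cv2.resize(np.hstack([a,b]),None,fx=2,fy=2))
```

```text
[ 0.57740863 -0.28456203  0.27256013] [ 0.71333976  0.51976282 -1.59401255] 0.504000188829701 [-0.11811157  0.33781673  0.70123913  1.41227033 -0.21608911  1.47111581
  1.90231629]
side 228
0.2 25 [ 0.5571 -0.2776  0.1966] [ 0.5981 -0.2623  0.2048]
0.21 44 [ 0.5567 -0.2772  0.205 ] [ 0.5979 -0.2581  0.2149]
0.22 55 [ 0.5563 -0.276   0.2152] [ 0.5973 -0.2585  0.225 ]
0.23 52 [ 0.556  -0.2814  0.2259] [ 0.5966 -0.2582  0.235 ]
0.24 52 [ 0.5556 -0.2784  0.2351] [ 0.5961 -0.2567  0.2449]
[ 0.55563023 -0.28138593  0.19662892]
rim 213 [ 0.5378 -0.3277  0.0951] [ 0.6185 -0.2382  0.1077]
top 217
0.2 8 [ 0.556  -0.2872  0.1999] [ 0.5853 -0.2629  0.2048]
0.21 56 [ 0.555  -0.2926  0.2051] [ 0.5893 -0.2625  0.215 ]
0.22 45 [ 0.5556 -0.289   0.2153] [ 0.5888 -0.2624  0.2247]
0.23 59 [ 0.5548 -0.2908  0.2252] [ 0.5894 -0.2616  0.235 ]
0.24 49 [ 0.5549 -0.2928  0.2351] [ 0.5896 -0.2614  0.2442]
[ 0.5547708  -0.29283302  0.19994284]
rim 325 [ 0.5361 -0.3231  0.095 ] [ 0.6168 -0.2435  0.1099]
```

View pics/p1.png

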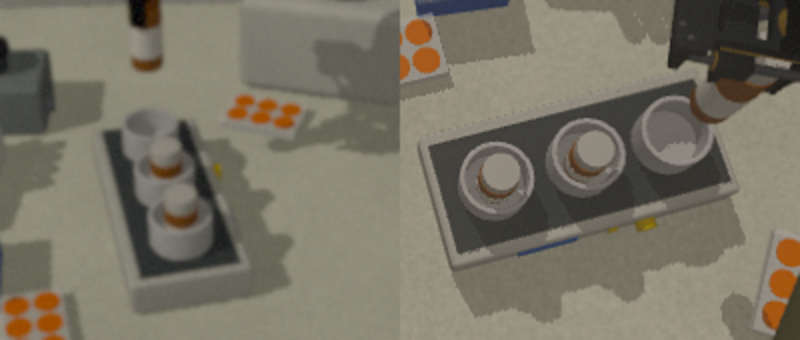

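The bottle is centred over the empty far sleeve within about 2–3 mm in both views. I'll lower it gently.

Call:
move_arm:
  targets:
    - [0, 0, -0.02, 0, 0, 0, -1]
    - [0, 0, -0.05, 0, 0, 0, -1]
    - [0, 0, -0.075, 0, 0, 0, -1]
    - [0, 0, -0.09, 0, 0, 0, -1]
    - [0, 0, -0.1, 0, 0, 0, -1]

```text
t: 7.0
eef_pos: [0.5778, -0.2833, 0.1725]
orientation: [-0.38, -3.118, -0.001]
ft_force: [-0.5, -0.4, -1.7]
finger_gap: 0.504
```

Call:
move_arm:
  targets:
    - [0, 0, -0.008, 0, 0, 0, -1]
    - [0, 0, -0.016, 0, 0, 0, -1]
    - [0, 0, -0.024, 0, 0, 0, -1]
    - [0, 0, -0.028, 0, 0, 0, -1]
    - [0, 0, -0.028, 0, 0, 0, -1]

```text
t: 7.62
eef_pos: [0.5778, -0.2842, 0.1453]
orientation: [-0.382, -3.118, -0.0]
ft_force: [-0.3, 0.2, -2.4]
finger_gap: 0.503
```

Call:
move_arm:
  targets:
    - [0, 0, -0.002, 0, 0, 0, -1]
    - [0, 0, -0.004, 0, 0, 0, -1]
    - [0, 0, -0.004, 0, 0, 0, -1]

```text
t: 8.0
eef_pos: [0.5779, -0.2841, 0.1415]
orientation: [-0.382, -3.118, -0.0]
ft_force: [-0.8, 0.0, -2.4]
finger_gap: 0.499
```

Call:
move_arm:
  targets:
    - [0, 0, -0.001, 0, 0, 0, -1]
    - [0, 0, -0.002, 0, 0, 0, -1]
    - [0, 0, -0.002, 0, 0, 0, -1]

```text
t: 8.38
eef_pos: [0.5779, -0.2842, 0.1395]
orientation: [-0.382, -3.118, -0.0]
ft_force: [0.1, -0.1, -2.1]
finger_gap: 0.499
```

Call:
move_arm:
  targets:
    - [0, 0, -0.001, 0, 0, 0, -1]
    - [0, 0, -0.001, 0, 0, 0, -1]

```text
t: 8.62
eef_pos: [0.578, -0.2843, 0.1387]
orientation: [0.382, 3.118, -0.0]
ft_force: [0.5, 0.0, -1.2]
finger_gap: 0.502
```

Call:
move_arm:
  targets:
    - [0, 0, -0.001, 0, 0, 0, -1]
    - [0, 0, -0.001, 0, 0, 0, -1]

```text
t: 8.88
eef_pos: [0.5783, -0.2844, 0.1386]
orientation: [0.382, 3.117, 0.0]
ft_force: [-1.7, -0.3, 4.0]
finger_gap: 0.497
```

Call:
move_arm:
  targets:
    - [0, 0, -0.001, 0, 0, 0, -1]
    - [0, 0, -0.001, 0, 0, 0, -1]

```text
t: 9.12
eef_pos: [0.5785, -0.2846, 0.1385]
orientation: [0.382, 3.116, 0.0]
ft_force: [-1.8, 1.4, 9.3]
finger_gap: 0.498
```

The bottle touched the floor at the predicted height of 0.1386. I'll relax the press by 1.5 mm and release slowly.

Call:
move_arm:
  targets:
    - [0, 0, 0.0015, 0, 0, 0, -1]
    - [0, 0, 0.0015, 0, 0, 0, 0.1]
    - [0, 0, 0.0015, 0, 0, 0, 0.3]
    - [0, 0, 0.0015, 0, 0, 0, 0.6]
    - [0, 0, 0.0015, 0, 0, 0, 0.8]

```text
t: 9.75
eef_pos: [0.5779, -0.2842, 0.1378]
orientation: [-0.382, -3.118, -0.0]
ft_force: [0.5, -0.3, -0.1]
finger_gap: 0.792
```

Call:
move_arm:
  targets:
    - [0, 0, 0, 0, 0, 0, 0.8]
    - [0, 0, 0, 0, 0, 0, 0.8]
    - [0, 0, 0.0, 0, 0, 0, 0.8]

```text
t: 10.12
eef_pos: [0.5779, -0.2842, 0.1381]
orientation: [0.382, 3.118, 0.0]
ft_force: [0.6, -0.4, 0.4]
finger_gap: 0.896
```

Run:
```python
from h import *
o=readout.get_obs();print(o["eef_pos"],o["ft_force"],o["finger_gap"])
for n in("side","top"):
    cv2.imwrite(f"pics/r1{n}.png",cap(n)["frame"][...,::-1])
a=cv2.imread("pics/r1side.png")[50:220,220:420];b=cv2.imread("pics/r1top.png")[110:280,310:510]
cv2.imwrite("pics/r1.png",cv2.resize(np.hstack([a,b]),None,fx=2,fy=2))
```

```text
[ 0.57794713 -0.28419515  0.13809807] [ 0.6213692  -0.40673598  0.36430435] 0.8964332348406272
```

View pics/r1.png

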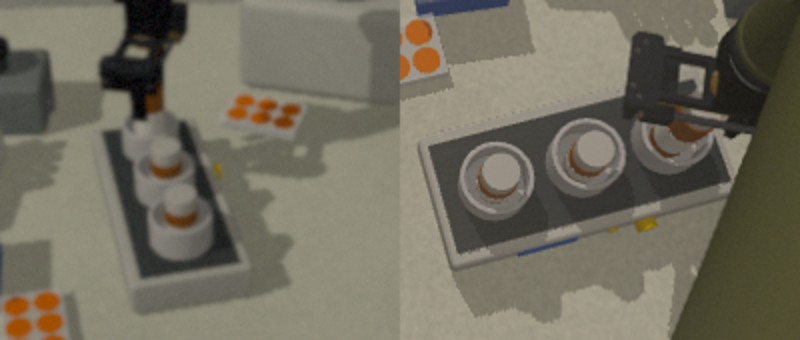

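The bottle stands free in the far sleeve between the opened fingers (left crop about 150,110), and the short bottles haven't moved. I'll retreat straight up, then back.

Call:
move_arm:
  targets:
    - [0, 0, 0.02, 0, 0, 0, 0.8]
    - [0, 0, 0.05, 0, 0, 0, 0.8]
    - [0, 0, 0.08, 0, 0, 0, 0.8]
    - [0, 0, 0.12, 0, 0, 0, 0.8]
    - [0, 0, 0.16, 0, 0, 0, 0.8]

```text
t: 10.85
eef_pos: [0.5779, -0.2844, 0.3011]
orientation: [0.382, 3.117, -0.001]
ft_force: [0.3, -0.8, -0.1]
finger_gap: 0.899
```

Call:
move_arm:
  targets:
    - [-0.01, 0.05, 0, 0, 0, 0, 0.8]
    - [-0.02, 0.1, 0, 0, 0, 0, 0.8]
    - [-0.03, 0.15, 0, 0, 0, 0, 0.8]
    - [-0.04, 0.2, 0, 0, 0, 0, 0.8]
    - [-0.05, 0.25, 0, 0, 0, 0, 0.8]

```text
t: 11.48
eef_pos: [0.5277, -0.033, 0.2999]
orientation: [0.383, 3.116, 0.002]
ft_force: [0.5, 0.7, -0.7]
finger_gap: 0.9
```

Call:
move_arm:
  targets:
    - [-0.01, 0.05, 0, 0, 0, 0, 0.8]
    - [-0.02, 0.1, 0, 0, 0, 0, 0.8]
    - [-0.03, 0.15, 0, 0, 0, 0, 0.8]
    - [-0.03, 0.15, 0, 0, 0, 0, 0.8]
    - [-0.03, 0.15, 0, 0, 0, 0, 0.8]

```text
t: 12.1
eef_pos: [0.4984, 0.1149, 0.2993]
orientation: [0.383, 3.116, 0.0]
ft_force: [0.3, -0.4, -0.1]
finger_gap: 0.9
```

Run:
```python
from h import *
o=readout.get_obs();print(o["t"],o["eef_pos"],o["ft_force"],abs(o["joint_velocities"]).max())
for n in("side","top"):
    c=cap(n);cv2.imwrite(f"pics/e1{n}.png",c["frame"][...,::-1]);W=world(c).reshape(-1,3)
    for p,z0,z1 in(((.577,-.284),.187,.205),((.577,-.284),.095,.109),((.555,-.182),.128,.145),((.533,-.079),.128,.145)):
        S=W[(np.hypot(W[:,0]-p[0],W[:,1]-p[1])<.055)&(W[:,2]>z0)&(W[:,2]<z1)]
        if len(S):print(n,p,len(S),((S.min(0)+S.max(0))/2).round(4),np.ptp(S,0).round(3),S.max(0)[2].round(4),np.median(S[:,2]).round(4))
a=cv2.imread("pics/e1side.png")[50:220,220:420];b=cv2.imread("pics/e1top.png")[110:280,310:510]
cv2.imwrite("pics/e1.png",cv2.resize(np.hstack([a,b]),None,fx=2,fy=2))
```

```text
12.1 [0.49836588 0.11494058 0.29927674] [ 0.31918206 -0.37400918 -0.14767811] 0.02339228774102156
side (0.577, -0.284) 114 [ 0.5768 -0.2805  0.1927] [0.039 0.043 0.011] 0.1984 0.194
side (0.577, -0.284) 120 [ 0.5839 -0.2785  0.1021] [0.069 0.08  0.013] 0.1088 0.1028
side (0.533, -0.079) 131 [ 0.5378 -0.076   0.1338] [0.028 0.041 0.012] 0.1396 0.1358
top (0.577, -0.284) 328 [ 0.5769 -0.2848  0.1931] [0.04  0.04  0.012] 0.1992 0.1956
top (0.577, -0.284) 345 [ 0.5768 -0.2831  0.102 ] [0.08  0.079 0.014] 0.109 0.1047
top (0.555, -0.182) 304 [ 0.5522 -0.1826  0.1344] [0.04  0.04  0.013] 0.1407 0.1372
top (0.533, -0.079) 296 [ 0.5318 -0.0802  0.1345] [0.039 0.038 0.012] 0.1407 0.1372
```

View pics/e1.png

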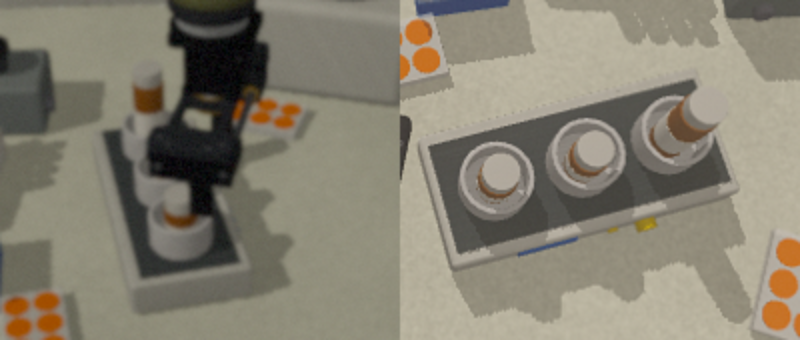

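The tall bottle stands upright in the far sleeve, centred to about 2 mm with its top at about 0.195 m. In the top view all three bottles stand in their sleeves and the arm is clear.

```bash
python3 -c "
from plant import sign_off
print(sign_off())"
```

```text
the job is handed in; nothing more can be done
None
```

The tall amber bottle now stands upright in the empty far sleeve, and I handed the job in at about 12 s of the 42 s limit. I gripped it at 20 N about 92 mm up, carried it over the two short bottles, lowered it to touch the floor, let go and moved the arm clear.

- **Tall bottle:** the top camera puts its cap about 2 mm off the sleeve's axis, with its top at about 0.1956 m. Standing on the sleeve's floor it should be at 0.195 m. Floor contact came at the TCP height I had predicted, with the force peaking at about 9 N before I eased off.
- **Short bottles:** in the top view both still stand in their sleeves and have not moved measurably.
- **Side camera:** in the last picture the gripper partly hid the sleeves. The middle short bottle gave no reading, and the other short bottle's cap and the empty sleeve's rim were only partly seen. Its reading of the tall bottle differs from the top camera's by about 4 mm in y.

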